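# Cull the faulty glass and hold up the carrier

## Robot

A 6-joint arm with a two-finger parallel gripper is mounted at the origin on the work surface. World frame = base frame: x ahead of the robot, y to its left, z up, the work surface at z = 0. Lengths are in mm, angles in rad, forces in N, time in s.
With the tool pointing down it reaches from about 275 to 725 mm from the base axis. Payload 15.9 kg.
Tool frame: the origin (TCP) lies on the centre line of the jaws, within the pads' length; the fingertips stand 8 mm ahead of it and the grasp point (between the pads) lies 11 mm behind it (r.finger_overhang is the z of the fingertips in the tool frame, in mm); z points along the fingers, y is the direction in which the jaws open and shut (so a half turn about z gives the same grasp; the last joint's range is limited). The gripper opens to 85 mm and grips with 20 to 120 N. Pads are 22 mm wide; open, the fingers measure 114 mm over their backs; the gripper's body (76 mm by 85 mm) begins 54 mm behind the grasp point. The pads swing forward as they close: fully open they stand 13 mm farther back than shut.
Start: joints at [1.117, 0.213, -0.034, 1.323, 0, 1.571], TCP at [219.184, 449.382, 239.306] pointing down, gripper open.
Joint ranges: [-2.98, 2.98], [-0.74, 1.72], [-1.14, 1.35], [-2.1, 2.04], [-1.57, 1.44], [-3.14, 3.14]. Speed limits (rad/s): [1.89, 1.89, 2.39, 2.57, 3.14, 3.14].

## Interface

Orientations are given as a rotation vector (axis times angle).
In Python, from rig import r gives the robot as it stands. The module is installed in compiled form; this text tells all that it offers.
- The arm moves only by the tool jog_arm, never from a script. Its argument "motion" is one flat list of numbers, 7 for each row, row after row: the turn, a rotation vector about the tool's x, y, z in rad, then the shift along the tool's x, y, z in mm, then the finger opening in mm, from 0 to 85.4. In form: [rx, ry, rz, x, y, z, fingers, rx, ry, rz, x, y, z, fingers, ...]. A call has 1 to 8 rows; each row is the pose to reach, as a shift and turn from the pose commanded when the call began, along the tool's axes at that moment; what a row does not reach only later rows make up. A row lasts 1/12 s, in which the tool goes at most 41.7 mm and 7.16 degrees, less where a joint would pass 70% of its speed; a pose out of reach is approached as far as the arm can. A call with a gripper value outside its range is refused whole. The fingers move at their own pace and stop on an object; "newtons" is the grip in N (left out, the last holds). Time passes only in rows, so rows that repeat a pose let the fingers close. It gives the time, the measured TCP pose, the force and the opening at its end, in the units of the state.
- r.get_obs(): the state, without advancing time (a new reading comes with each control period).
- r.grab_frame(name): name is "scene" or "top" or "wrist"; returns a dict with "frame" (480x640x3 uint8, red, green, blue), "vfov" (degrees; the focal length in pixels is half the picture's height over the tangent of half this angle, whatever the lens; pixels are square), "cx", "cy" (the principal point, pixels), "dist" ([k1, k2, p1, p2, k3] as OpenCV has them; the pictures are not rectified), "rvec" (rotation vector, rad) and "tvec" (3), from world to camera coordinates, as OpenCV has them; the wrist camera has in their place "tool_from_camera" (4x4, takes a point from camera to tool coordinates, whose origin is the TCP and whose axes are the flange's). Camera axes: x right, y down, z forward; pixel columns grow to the right and rows downward; lengths in mm; the calibration is good to about 2 mm. A picture is of the moment at which its call begins: read the wrist's pose just before it. There is no depth.
- r.finish_job(): hands the job in, once; it reports no verdict.
The state is a dict: "time_s": time; "joint_pos": joint angles; "dq": joint speeds; "joint_efforts": joint torques, N m; "tcp_pos": TCP position; "tcp_rot": TCP orientation; "contact_force": force on the tool from outside, world axes, zero at the start; "torque": the same for the moment, N m; "width": opening from 0.0 (shut) to 1.0 (fully open).
Only numpy, scipy, OpenCV 4.12 (cv2) and the standard library are available. Lean on these libraries where they do the work, as an engineer would, in place of code of your own. Each camera call takes 0.05 s, during which the arm holds its last target.

## Task

Two of the six glass plates in the wooden carrier are faulty, one with a broken corner and one cut too short: take them out and put them in the red scrap bin, leaving the four good plates lying in the carrier. Then lift the carrier by its orange handle to about 15 cm above the bench over its mat, and finish still holding it there, level and steady, with the good plates aboard. Do not tip the carrier or disturb the other things on the bench.

Things in the scene. Friction and masses are not known exactly. Their poses are not given: they have to be found in the camera images.
- carrier_handle (a point): centre of the orange grip rail of the wooden carrier: rail 16 mm thick (along the carrier's x), 110 mm long (along its y), 34 mm high; all free under it except a post 14 mm wide at each end. The point lies 121 mm above the carrier's underside and has the carrier's axes
- carrier: loose wooden carrier, about 0.35 kg, origin at the centre of its underside: tray 240 mm (x) by 280 mm (y), white floor 8 mm above the underside, lip 6 mm thick and 20 mm above the underside; handle over its middle, top 138 mm up. Six glass plates lie flat in it, about square to it, near x = +-72 mm and y = -85, 0, 85 mm, in any order
- chipped_mid (a point): centre, half-way up, of the chipped green glass plate: 60 mm (its x) by 50 mm (its y) by 15 mm thick, about 0.1 kg, with one corner (+x, +y) broken off slantwise, 20 mm along each side
- short_mid (a point): centre, half-way up, of the green glass plate that is cut too short: 40 mm (its x) by 50 mm (its y) by 15 mm thick, about 0.08 kg
- good1_mid (a point): centre, half-way up, of a good green glass plate: a full rectangle 60 mm (its x) by 50 mm (its y) by 15 mm thick, about 0.11 kg
- good2_mid (a point): centre, half-way up, of a good green glass plate: a full rectangle 60 mm (its x) by 50 mm (its y) by 15 mm thick, about 0.11 kg
- good3_mid (a point): centre, half-way up, of a good green glass plate: a full rectangle 60 mm (its x) by 50 mm (its y) by 15 mm thick, about 0.11 kg
- good4_mid (a point): centre, half-way up, of a good green glass plate: a full rectangle 60 mm (its x) by 50 mm (its y) by 15 mm thick, about 0.11 kg
- mat: flat grey foam mat, 280 mm by 320 mm, 6 mm thick, fixed, under the carrier; origin at the centre of its underside, axes about those of the carrier
- scrap_bin: empty red open scrap bin, fixed, 170 mm by 170 mm outside, 70 mm high, walls and floor 5 mm; origin at the centre of its underside. It stands left or right of the mat, changing places with the blue box
- disc_box: blue open box of the same size with polishing discs in it, fixed: not the scrap bin; origin at the centre of its underside
- bottle: bystander: white bottle, 64 mm across, 170 mm tall, origin at the centre of its underside
- tape: bystander: yellow roll of tape lying flat, 90 mm across, 25 mm high, origin at the centre of its underside
- suction_lifter: bystander: black suction lifter with a green knob, 90 mm across, 78 mm tall, origin at the centre of its underside
- stone: bystander: grey honing stone, 50 mm by 150 mm by 25 mm, origin at the centre of its underside
Things that resemble listed ones, but are neither listed nor needed, are in the scene too. What is shaped like the part that bears short_mid but yellow is not meant. What is shaped like the part that bears good2_mid but purple is not meant.

How it is judged:
By the outcome, as a careful person would: the job done as asked, in the order asked, and still so for the second after the job is handed in, while the arm keeps its last pose, push and grip.
It also fails if it takes over 72 s, if anything falls off the work surface, if the arm or the gripper's body presses on something with over 40 N, if the wrist force passes 120 N, or if a joint passes its speed limit or range.

## Working session

There is one attempt and no reset: what is moved stays moved. The work goes in short steps, Python scripts to look and compute and a tool call to move; the robot and the scene stay as the last step left them, time stands still between calls to the robot, and variables do not carry over. Pictures are saved under pics/ and viewed, and the job is handed in when it is done.

Besides the shell and the picture viewer there is one more tool, called by a JSON object that holds its "fn" and its "kwargs", one argument or row to a line. jog_arm: Moves the arm, as the interface text tells. Its arguments: {"type":"object","properties":{"motion":{"type":"array"},"newtons":{"type":"number"}},"required":["motion"]}

```bash
mkdir -p pics
python3 - <<'E'
from rig import r
import cv2, numpy as np
print({k:np.round(v,3) for k,v in r.get_obs().items()}, r.finger_overhang)
for n in("scene","top","wrist"):
    f=r.grab_frame(n); cv2.imwrite(f"pics/{n}0.png",f["frame"][:,:,::-1])
    print(n,{k:np.round(v,4).tolist() for k,v in f.items() if k!="frame"})
E
```

```text
{'time_s': np.float64(0.0), 'joint_pos': array([ 1.117,  0.213, -0.035,  1.324, -0.   ,  1.571]), 'dq': array([ 0.001, -0.   ,  0.   , -0.001, -0.001,  0.001]), 'joint_efforts': array([-1.0000e-03, -6.8615e+01,  4.8712e+01,  1.7000e-02,  0.0000e+00,
        0.0000e+00]), 'tcp_pos': array([219.055, 449.072, 238.8  ]), 'tcp_rot': array([-7.070e-01, -3.061e+00,  2.000e-03]), 'contact_force': array([0.2  , 0.562, 0.552]), 'torque': array([ 0.   ,  0.001, -0.035]), 'width': np.float64(0.997)} 8.0
scene {'vfov': 45.9681, 'cx': 320.6319, 'cy': 243.4177, 'dist': [-0.1676, 0.0, 0.0, 0.0, 0.0], 'rvec': [1.9041, 1.1385, -0.6195], 'tvec': [-232.8986, -157.4926, 1758.3607]}
top {'vfov': 46.4764, 'cx': 327.0705, 'cy': 236.94, 'dist': [-0.002, 0.0, 0.0, 0.0, 0.0], 'rvec': [2.1769, -2.1765, 0.1248], 'tvec': [3.677, 540.8731, 1162.5558]}
wrist {'vfov': 68.3109, 'cx': 322.7772, 'cy': 238.8298, 'dist': [0.0123, 0.0, 0.0, 0.0, 0.0], 'tool_from_camera': [[0.0005, -0.9463, -0.3234, 83.1679], [1.0, 0.0002, 0.0008, 0.4827], [-0.0007, -0.3234, 0.9463, -135.9189], [0.0, 0.0, 0.0, 1.0]]}
```

View pics/top0.png

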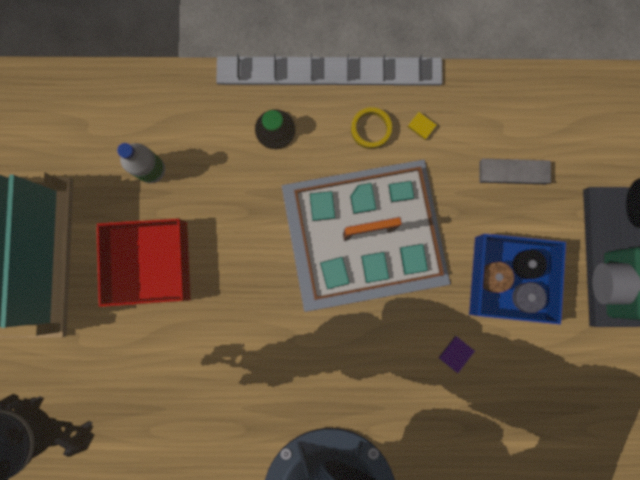

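View pics/scene0.png

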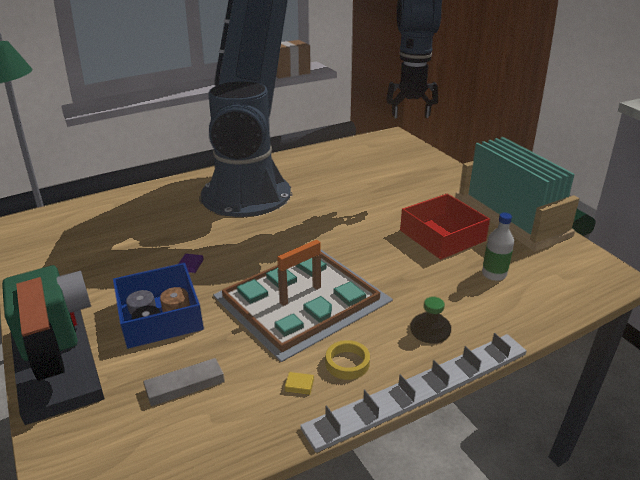

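View pics/wrist0.png

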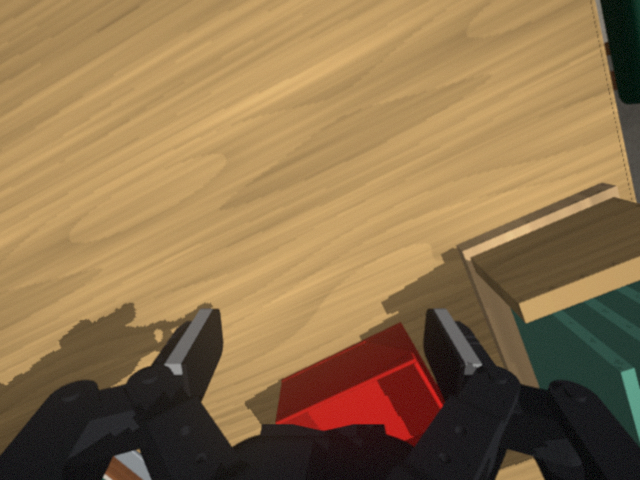

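The top view has six green plates in the carrier. The candidates are the cut-corner plate at (362,198) and the shorter one at (402,191). The red bin is at (143,262) and the blue disc box at (518,278). Next I'll measure them and enlarge the view.

```bash
cat > h.py <<'E'
from rig import r
import cv2, numpy as np
from scipy.spatial.transform import Rotation as R
def cam(n):
    o=r.get_obs(); f=r.grab_frame(n); h=f["frame"].shape[0]
    fl=h/2/np.tan(np.radians(f["vfov"])/2)
    K=np.array([[fl,0,f["cx"]],[0,fl,f["cy"]],[0,0,1]]); d=np.array(f["dist"],float)
    if n=="wrist":
        T=np.eye(4);T[:3,:3]=R.from_rotvec(o["tcp_rot"]).as_matrix();T[:3,3]=o["tcp_pos"]
        W=T@np.array(f["tool_from_camera"]); Rc=W[:3,:3].T; t=-Rc@W[:3,3]
    else:
        Rc=R.from_rotvec(f["rvec"]).as_matrix(); t=np.array(f["tvec"],float)
    return f["frame"],K,d,Rc,t
def plane(c,px,z):
    _,K,d,Rc,t=c
    u=cv2.undistortPoints(np.array(px,float).reshape(-1,1,2),K,d).reshape(-1,2)
    D=np.c_[u,np.ones(len(u))]@Rc; C=-Rc.T@t
    return C+D*((z-C[2])/D[:,2])[:,None]
def proj(c,P):
    _,K,d,Rc,t=c
    return cv2.projectPoints(np.array(P,float).reshape(-1,3),cv2.Rodrigues(Rc)[0],t,K,d)[0].reshape(-1,2)
def blobs(img,lo,hi,amin=100):
    hsv=cv2.cvtColor(img,cv2.COLOR_RGB2HSV)
    m=cv2.inRange(hsv,np.array(lo),np.array(hi))
    cs,_=cv2.findContours(m,cv2.RETR_EXTERNAL,cv2.CHAIN_APPROX_NONE)
    return [c[:,0,:] for c in cs if cv2.contourArea(c)>amin]
E
python3 - <<'E'
from h import *
c=cam("top"); img=c[0]
cr=cv2.resize(img[150:315,275:455],None,fx=4,fy=3.6*4/3.6,interpolation=cv2.INTER_CUBIC)[:600]
cv2.imwrite("pics/crop1.png",cv2.resize(cr,None,fx=.9,fy=.9)[:,:,::-1])
hsv=cv2.cvtColor(img,cv2.COLOR_RGB2HSV)
for p in [(362,198),(376,267),(372,230),(143,262),(518,240)]: print(p,hsv[p[1],p[0]])
for b in blobs(img,(70,50,60),(95,255,255)):
    if b[:,0].min()<280 or b[:,0].max()>460 or b[:,1].max()>320: continue
    P=plane(c,b,29)[:,:2].astype(np.float32)
    q=cv2.minAreaRect(P)
    print("green",b.mean(0).round(),np.round(q[0],1),np.round(q[1],1),round(q[2],1),cv2.contourArea(P.reshape(-1,1,2)))
for b in blobs(img,(3,150,80),(14,255,255),60):
    P=plane(c,b,144)[:,:2].astype(np.float32)
    print("orange",b.mean(0),cv2.minAreaRect(P))
for b in blobs(img,(0,180,60),(2,255,255),500)+blobs(img,(176,180,60),(180,255,255),500):
    P=plane(c,b,70)[:,:2].astype(np.float32); print("red",b.mean(0),cv2.minAreaRect(P))
E
```

```text
(362, 198) [ 82  95 126]
(376, 267) [ 83  92 127]
(372, 230) [ 10 137 104]
(143, 262) [  2 211 149]
(518, 240) [111 184  75]
green [334. 273.] [465.  -11.8] [57.7 48.5] 14.7 2575.410301890778
green [375. 267.] [477.  -97.4] [57.3 49.3] 9.7 2598.1043658941053
green [414. 259.] [ 494.3 -179.5] [57.2 50.6] 8.8 2651.46428301977
green [322. 205.] [608.5  14.6] [58.  48.7] 5.8 2594.078255405713
green [363. 199.] [625.5 -71.5] [58.4 49.3] 9.6 2451.934655085788
green [401. 191.] [ 640.2 -155.2] [38.4 50. ] 8.3 1713.5084427944385
orange [128.19892473 238.58602151] ((525.2083740234375, 389.67596435546875), (49.08695983886719, 43.2978630065918), 87.16546630859375)
orange [372.02542373 226.33898305] ((549.4666748046875, -81.49092864990234), (15.06424617767334, 108.61571502685547), 10.425726890563965)
orange [127.08842105 265.29684211] ((481.75201416015625, 363.4113464355469), (162.12118530273438, 161.93910217285156), 3.703556776046753)
red [139.98132428 259.9049236 ] ((485.70233154296875, 373.3322448730469), (160.58999633789062, 147.43565368652344), 3.86661434173584)
```

View pics/crop1.png

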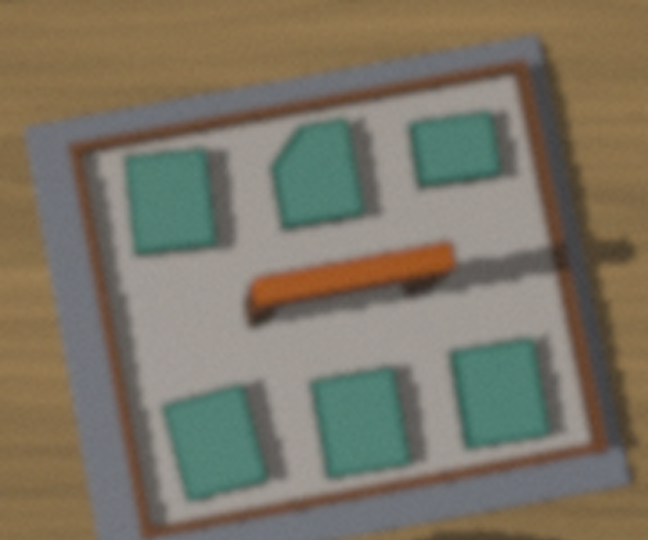

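The enlarged crop confirms both. The chipped plate is far-middle, with the cut corner at crop (290,145), its +x,+y corner. The short plate is far-right at crop (455,148), measuring 38x50 against 58x49. The other four are full rectangles. Next: the bin centre and the first approach.

```bash
cat >> h.py <<'E'
def go(xyz,yaw):
    "tool-frame shift/turn from measured pose to tool-down pose with tool x at yaw deg"
    o=r.get_obs(); M=R.from_rotvec(o["tcp_rot"]).as_matrix()
    y=np.radians(yaw); x=np.array([np.cos(y),np.sin(y),0]); z=np.array([0,0,-1.]); T=np.c_[x,np.cross(z,x),z]
    rv=R.from_matrix(M.T@T).as_rotvec()
    print("turn",rv.round(4).tolist(),"shift",(M.T@(np.array(xyz)-o["tcp_pos"])).round(1).tolist(),"| t",round(float(o["time_s"]),2),"tcp",o["tcp_pos"].round(1),"q",o["joint_pos"].round(3),"F",np.round(o["contact_force"],1),"w",round(float(o["width"]),3))
E
python3 - <<'E'
from h import *
c=cam("top"); img=c[0]; hsv=cv2.cvtColor(img,cv2.COLOR_RGB2HSV)
m=((hsv[...,0]<7)|(hsv[...,0]>174))&(hsv[...,1]>170); m=m.astype(np.uint8); m[:, 210:]=0
cs=cv2.findContours(m,cv2.RETR_EXTERNAL,cv2.CHAIN_APPROX_NONE)[0]; b=max(cs,key=cv2.contourArea)[:,0]
print(b.min(0),b.max(0)); P=plane(c,b,70)[:,:2].astype(np.float32); print(cv2.minAreaRect(P))
go([622,-72,180],9.6)
E
```

```text
[ 97 219] [188 306]
((486.6710510253906, 380.72637939453125), (170.19467163085938, 182.68373107910156), 4.201371192932129)
turn [-0.0002, 0.0007, 2.5203] shift [-590.6, -291.9, 59.2] | t 0.25 tcp [219.1 449.3 239.1] q [ 1.117  0.213 -0.035  1.323 -0.     1.571] F [ 0.5  0.1 -0.6] w 0.998
```

{"fn": "jog_arm", "kwargs": {
  "motion": [0,0,0.8,-220,-110,20,62,0,0,0.8,-220,-110,20,62,0,0,0.8,-220,-110,20,62,0,0,0.8,-220,-110,20,62,0,0,0.8,-220,-110,20,62,0,0,0.8,-220,-110,20,62,0,0,0.8,-220,-110,20,62],
  "newtons": 40
}}

```text
time_s: 0.83
tcp_pos: [371.5, 249.3, 218.8]
tcp_rot: [1.859, 2.531, -0.002]
contact_force: [-1.3, 1.1, -0.0]
width: 0.723
```

Run:
```python
from h import *
print(r.finger_overhang)
go([622,-72,180],9.6)
```

```text
8.0
turn [0.0014, 0.0013, 1.7073] shift [-381.5, 142.8, 39.4] | t 0.83 tcp [371.5 249.3 218.8] q [ 0.592  0.111 -0.209  1.252 -0.002  1.859] F [-1.3  1.1 -0. ] w 0.723
```

{"fn": "jog_arm", "kwargs": {
  "motion": [0,0,0.9,-300,112,35,62,0,0,0.9,-300,112,35,62,0,0,0.9,-300,112,35,62,0,0,0.9,-300,112,35,62,0,0,0.9,-300,112,35,62,0,0,0.9,-300,112,35,62,0,0,0.9,-300,112,35,62,0,0,0.9,-300,112,35,62]
}}

```text
time_s: 1.5
tcp_pos: [570.0, 1.0, 183.6]
tcp_rot: [2.773, 1.476, -0.0]
contact_force: [0.7, 1.4, -0.0]
width: 0.728
```

Run:
```python
from h import *
go([622,-72,180],9.6)
```

```text
turn [0.0002, 0.0003, 0.8109] shift [-31.5, 83.9, 3.6] | t 1.5 tcp [570.    1.  183.6] q [ 2.000e-03  3.720e-01  4.100e-02  1.239e+00 -0.000e+00  2.165e+00] F [ 0.7  1.4 -0. ] w 0.728
```

{"fn": "jog_arm", "kwargs": {
  "motion": [0,0,0.811,-31.5,84,3.6,62,0,0,0.811,-31.5,84,3.6,62,0,0,0.811,-31.5,84,3.6,62,0,0,0.811,-31.5,84,3.6,62,0,0,0.811,-31.5,84,3.6,62,0,0,0.811,-31.5,84,3.6,62,0,0,0.811,-31.5,84,3.6,62,0,0,0.811,-31.5,84,3.6,62]
}}

```text
time_s: 2.17
tcp_pos: [621.3, -68.7, 180.5]
tcp_rot: [-3.13, -0.272, 0.001]
contact_force: [-0.4, 0.2, -0.7]
width: 0.725
```

Run:
```python
from h import *
go([622,-72,180],9.6)
c=cam("wrist"); cv2.imwrite("pics/w1.png",c[0][:,:,::-1])
print(proj(c,[[625.5,-71.5,29],[640,-155,29],[608.5,14.6,29]]))
```

```text
turn [-0.0001, 0.0004, 0.006] shift [0.1, 3.4, 0.5] | t 2.17 tcp [621.3 -68.7 180.5] q [-0.11   0.491  0.213  1.293  0.     2.858] F [-0.4  0.2 -0.7] w 0.725
[[327.44068997 218.64537094]
 [428.21449996 218.8398061 ]
 [223.34600172 220.71224419]]
```

View pics/w1.png

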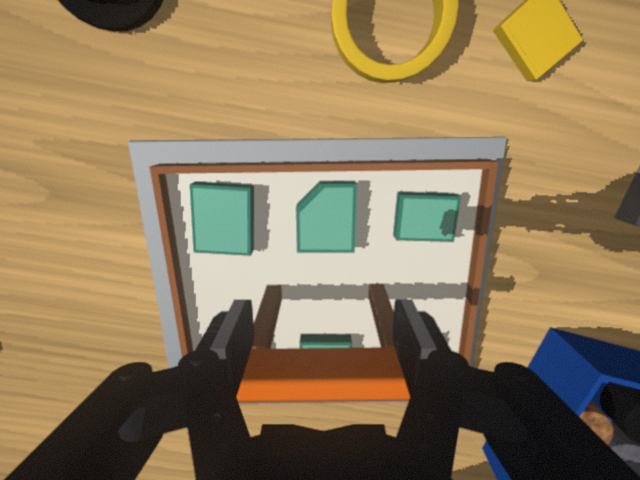

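The wrist view shows the chipped plate at (327,217) and the short plate at (428,217), agreeing with the projections. I'll refine their poses.

Run:
```python
from h import *
c=cam("wrist"); img=c[0]
for b in blobs(img,(70,40,60),(95,255,255),800):
    if b[:,1].max()>300: continue
    P=plane(c,b,29)[:,:2].astype(np.float32)
    q=cv2.minAreaRect(P)
    print("green",b.mean(0).round(),np.round(q[0],1),np.round(q[1],1),round(q[2],1))
```

```text
green [426. 217.] [ 641.3 -152.7] [41.5 52.2] 8.2
green [328. 220.] [625.7 -70. ] [61. 50.] 10.2
green [222. 217.] [609.3  16.2] [61.5 51. ] 6.5
```

Run:
```python
from h import *
go([619.7,-71.8,24],10)
```

```text
turn [-0.0001, 0.0002, 0.0049] shift [-2.2, 2.9, 156.6] | t 2.27 tcp [621.4 -68.6 180.6] q [-0.11   0.491  0.213  1.293 -0.     2.852] F [-0.3  0.  -0. ] w 0.728
```

{"fn": "jog_arm", "kwargs": {
  "motion": [0,0,0,-2.2,2.9,30,62,0,0,0,-2.2,2.9,65,62,0,0,0,-2.2,2.9,95,62,0,0,0,-2.2,2.9,120,62,0,0,0,-2.2,2.9,135,62,0,0,0,-2.2,2.9,140,62,0,0,0,-2.2,2.9,140,62]
}}

```text
time_s: 2.85
tcp_pos: [619.0, -71.7, 39.7]
tcp_rot: [-3.129, -0.28, 0.003]
contact_force: [-0.2, 0.8, 0.3]
width: 0.723
```

Run:
```python
from h import *
go([619.7,-71.8,24],10)
c=cam("wrist"); cv2.imwrite("pics/w2.png",c[0][:,:,::-1])
c=cam("scene"); cv2.imwrite("pics/s2.png",cv2.resize(c[0][220:370,200:400],None,fx=4,fy=4)[:,:,::-1])
```

```text
turn [-0.0006, 0.0019, 0.004] shift [0.7, 0.2, 15.7] | t 2.85 tcp [619.  -71.7  39.7] q [-0.115  0.569 -0.028  0.976 -0.     2.848] F [-0.2  0.8  0.3] w 0.723
```

View pics/w2.png

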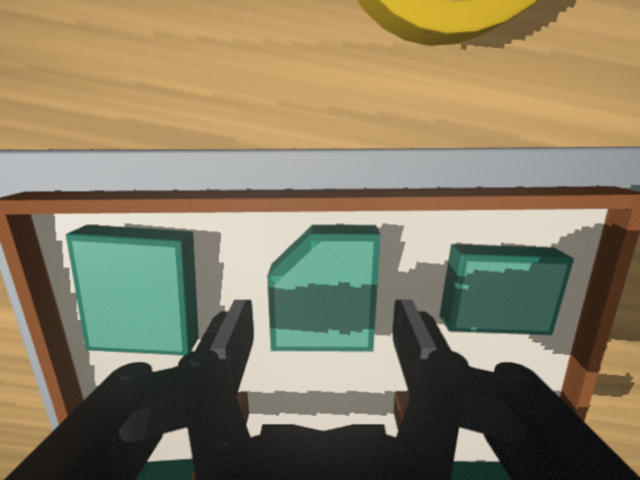

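View pics/s2.png

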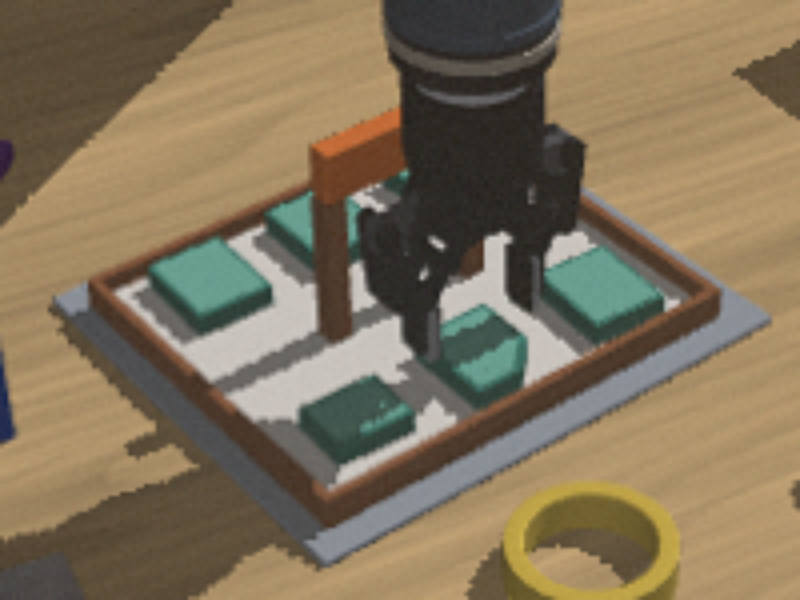

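Fingers (247 and 400) straddle the chipped plate (270–377) evenly. Descend and grip.

{"fn": "jog_arm", "kwargs": {
  "motion": [0,0,0,0.7,0,9,62,0,0,0,0.7,0,15.5,62,0,0,0,0.7,0,15.5,62,0,0,0,0.7,0,15.5,40,0,0,0,0.7,0,15.5,40,0,0,0,0.7,0,15.5,40,0,0,0,0.7,0,15.5,40,0,0,0,0.7,0,15.5,40],
  "newtons": 40
}}

```text
time_s: 3.62
tcp_pos: [620.5, -71.8, 25.3]
tcp_rot: [3.129, 0.277, 0.0]
contact_force: [-0.6, -0.2, 0.4]
width: 0.572
```

{"fn": "jog_arm", "kwargs": {
  "motion": [0,0,0,0,0,0,40,0,0,0,0,0,-4,40,0,0,0,0,0,-12,40,0,0,0,0,0,-25,40]
}}

```text
time_s: 3.95
tcp_pos: [619.8, -71.7, 50.1]
tcp_rot: [-3.129, -0.277, 0.003]
contact_force: [0.2, 0.6, -1.2]
width: 0.574
```

Run:
```python
from h import *
go([619.7,-71.8,220],10)
c=cam("wrist"); cv2.imwrite("pics/w3.png",c[0][:,:,::-1])
```

```text
turn [-0.0005, 0.0016, 0.0023] shift [-0.4, 0.1, -169.9] | t 3.95 tcp [619.8 -71.7  50.1] q [-0.115  0.561 -0.013  0.999 -0.     2.85 ] F [ 0.2  0.6 -1.2] w 0.574
```

View pics/w3.png

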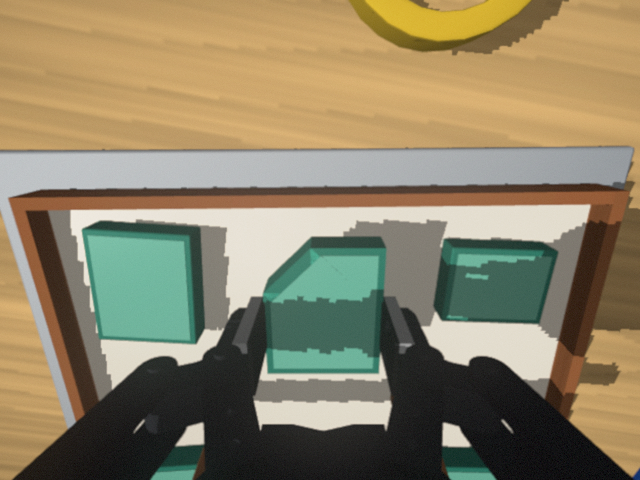

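Chipped plate is held (opening 49 mm). Lifting and carrying it to the bin.

{"fn": "jog_arm", "kwargs": {
  "motion": [0,0,0,0,0,-40,40,0,0,0,0,0,-80,40,0,0,0,0,0,-120,40,0,0,-0.1,0,0,-155,40,0,0,-0.22,0,-20,-170,40,0,0,-0.34,-5,-50,-170,40,0,0,-0.46,-20,-85,-170,40,0,0,-0.58,-35,-120,-170,40]
}}

```text
time_s: 4.67
tcp_pos: [564.5, 41.1, 220.6]
tcp_rot: [2.916, 1.168, 0.002]
contact_force: [0.5, 0.8, -0.8]
width: 0.575
```

Run:
```python
from h import *
go([529,387,220],184)
go([529,387,220],94)
```

```text
turn [0.0014, 0.0004, -2.4496] shift [213.0, -274.8, 0.6] | t 4.67 tcp [564.5  41.1 220.6] q [0.073 0.353 0.107 1.323 0.    2.452] F [ 0.5  0.8 -0.8] w 0.575
turn [0.001, -0.0005, -0.8788] shift [213.0, -274.8, 0.6] | t 4.67 tcp [564.5  41.1 220.6] q [0.073 0.353 0.107 1.323 0.    2.452] F [ 0.5  0.8 -0.8] w 0.575
```

{"fn": "jog_arm", "kwargs": {
  "motion": [0,0,-0.9,150,-195,0,40,0,0,-0.9,150,-195,0,40,0,0,-0.9,150,-195,0,40,0,0,-0.9,150,-195,0,40,0,0,-0.9,150,-195,0,40,0,0,-0.9,150,-195,0,40,0,0,-0.9,150,-195,0,40,0,0,-0.9,150,-195,0,40]
}}

```text
time_s: 5.33
tcp_pos: [539.4, 287.4, 220.2]
tcp_rot: [-2.111, -2.327, -0.0]
contact_force: [-0.1, -0.0, -0.5]
width: 0.572
```

Run:
```python
from h import *
go([529,387,220],184)
```

```text
turn [0.0002, -0.0, -1.5432] shift [100.2, -0.7, 0.2] | t 5.33 tcp [539.4 287.4 220.2] q [0.489 0.453 0.253 1.371 0.    1.963] F [-0.1 -0.  -0.5] w 0.572
```

{"fn": "jog_arm", "kwargs": {
  "motion": [0,0,-1,100,0,0,40,0,0,-1,100,0,0,40,0,0,-1,100,0,0,40,0,0,-1,100,0,0,40,0,0,-1,100,0,0,40,0,0,-1,100,0,0,40,0,0,-1,100,0,0,40,0,0,-1,100,0,0,40]
}}

```text
time_s: 6.0
tcp_pos: [531.5, 384.8, 220.6]
tcp_rot: [0.744, 3.052, 0.001]
contact_force: [-0.1, -1.2, -1.2]
width: 0.566
```

Run:
```python
from h import *
go([529,387,100],184)
c=cam("wrist"); cv2.imwrite("pics/w4.png",c[0][:,:,::-1])
c=cam("top"); cv2.imwrite("pics/t4.png",c[0][100:340,0:320].repeat(2,0).repeat(2,1)[:,:,::-1])
```

```text
turn [0.0003, 0.0003, -0.5483] shift [3.3, 0.8, 120.6] | t 6.0 tcp [531.5 384.8 220.6] q [ 0.627  0.559  0.422  1.434 -0.     1.105] F [-0.1 -1.2 -1.2] w 0.566
```

View pics/w4.png

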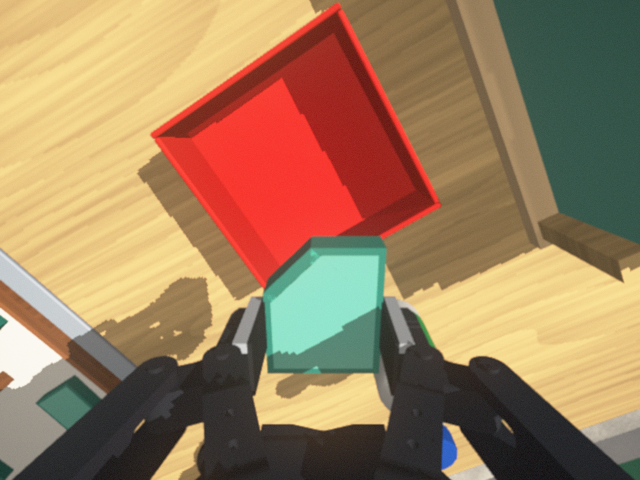

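View pics/t4.png

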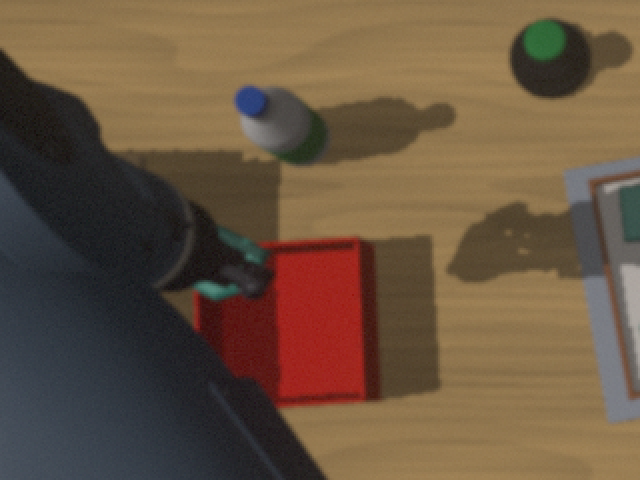

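The wrist view shows the empty bin with rim corners at about (340,8), (153,135) and (440,205). I'll locate its centre from those.

Run:
```python
from h import *
c=cam("wrist")
P=plane(c,[(340,5),(153,135),(440,205)],70); print(P.round(1), ((P[1]+P[2])/2).round(1), np.linalg.norm(P[0]-P[1]),np.linalg.norm(P[0]-P[2]))
d=P[0]-P[2]; print(np.degrees(np.arctan2(d[1],d[0])))
d=P[1]-P[0]; print(np.degrees(np.arctan2(d[1],d[0])))
```

```text
[[398.2 468.7  70. ]
 [408.6 301.4  70. ]
 [563.7 478.3  70. ]] [486.1 389.8  70. ] 167.64332280129412 165.6928014524595
-176.69210320531388
-86.44232827483118
```

Run:
```python
from h import *
go([528,391.5,20],183.5)
```

```text
turn [0.0003, 0.0002, -0.5491] shift [6.3, 4.3, 200.5] | t 6.15 tcp [531.5 384.7 220.5] q [0.626 0.559 0.422 1.434 0.    1.114] F [-0.3  0.8 -1.1] w 0.57
```

{"fn": "jog_arm", "kwargs": {
  "motion": [0,0,-0.12,6.3,4.3,20,40,0,0,-0.24,6.3,4.3,40,40,0,0,-0.36,6.3,4.3,60,40,0,0,-0.48,6.3,4.3,80,40,0,0,-0.55,6.3,4.3,100,40,0,0,-0.55,6.3,4.3,110,40,0,0,-0.55,6.3,4.3,115,40,0,0,-0.55,6.3,4.3,115,40]
}}

```text
time_s: 6.82
tcp_pos: [527.6, 391.2, 104.7]
tcp_rot: [0.095, -3.139, 0.001]
contact_force: [0.3, 0.1, -1.2]
width: 0.566
```

Run:
```python
from h import *
go([528,391.5,20],183.5)
c=cam("wrist"); cv2.imwrite("pics/w5.png",c[0][:,:,::-1])
```

```text
turn [-0.0006, -0.0009, -0.0007] shift [-0.4, 0.4, 84.7] | t 6.82 tcp [527.6 391.2 104.7] q [ 0.638  0.59   0.181  1.163 -0.     0.578] F [ 0.3  0.1 -1.2] w 0.566
```

View pics/w5.png

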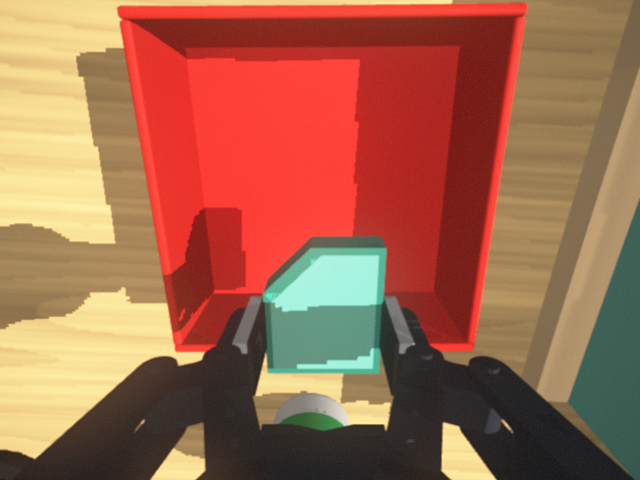

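{"fn": "jog_arm", "kwargs": {
  "motion": [0,0,0,0,0,25,40,0,0,0,0,0,50,40,0,0,0,0,0,70,40,0,0,0,0,0,81,40,0,0,0,0,0,84.5,40,0,0,0,0,0,84.5,40,0,0,0,0,0,84.5,62,0,0,0,0,0,84.5,62]
}}

```text
time_s: 7.53
tcp_pos: [528.8, 392.0, 22.4]
tcp_rot: [-0.102, 3.138, 0.002]
contact_force: [-0.3, -0.2, -0.0]
width: 0.724
```

{"fn": "jog_arm", "kwargs": {
  "motion": [0,0,0,0,0,0,64,0,0,0,0,0,0,64,0,0,0,0,0,-25,64,0,0,0,0,0,-65,64,0,0,0,0,0,-105,64,0,0,0,0,0,-145,64,0,0,0,0,0,-185,64,0,0,0,0,0,-200,64]
}}

```text
time_s: 8.2
tcp_pos: [529.0, 392.1, 227.4]
tcp_rot: [-0.102, 3.134, 0.007]
contact_force: [1.3, 0.8, 0.9]
width: 0.75
```

Run:
```python
from h import *
c=cam("wrist"); cv2.imwrite("pics/w6.png",c[0][:,:,::-1])
# short plate target
go([640.7,-154,190],8.3)
```

```text
turn [0.0116, -0.0068, 3.0618] shift [-75.3, -552.7, 36.1] | t 8.25 tcp [529.4 392.5 228.1] q [ 0.638  0.557  0.439  1.444 -0.     0.573] F [ 0.7 -0.2  1.7] w 0.752
```

View pics/w6.png

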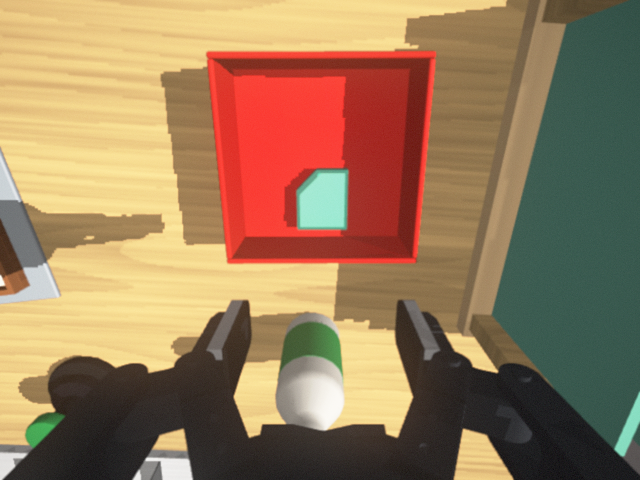

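Chipped plate lies flat in the bin at (323,200). Going back for the short plate.

{"fn": "jog_arm", "kwargs": {
  "motion": [0,0,0.95,-30,-220,5,57,0,0,0.95,-30,-220,5,57,0,0,0.95,-30,-220,5,57,0,0,0.95,-30,-220,5,57,0,0,0.95,-30,-220,5,57,0,0,0.95,-30,-220,5,57,0,0,0.95,-30,-220,5,57,0,0,0.95,-30,-220,5,57]
}}

```text
time_s: 8.92
tcp_pos: [572.5, 172.3, 216.1]
tcp_rot: [1.358, 2.832, 0.0]
contact_force: [0.7, 0.2, 0.1]
width: 0.667
```

Run:
```python
from h import *
go([640.7,-154,190],8.3)
```

```text
turn [0.0005, -0.0003, 2.1024] shift [-297.2, -151.1, 26.1] | t 8.92 tcp [572.5 172.3 216.1] q [ 0.292  0.423  0.198  1.345 -0.     1.187] F [0.7 0.2 0.1] w 0.667
```

{"fn": "jog_arm", "kwargs": {
  "motion": [0,0,0.95,-200,-102,15,57,0,0,0.95,-200,-102,15,57,0,0,0.95,-200,-102,15,57,0,0,0.95,-200,-102,15,57,0,0,0.95,-200,-102,15,57,0,0,0.95,-200,-102,15,57,0,0,0.95,-200,-102,15,57,0,0,0.95,-200,-102,15,57]
}}

```text
time_s: 9.58
tcp_pos: [620.0, -47.2, 200.6]
tcp_rot: [-2.504, -1.898, 0.0]
contact_force: [0.5, -0.5, 0.6]
width: 0.67
```

Run:
```python
from h import *
go([640.7,-154,190],8.3)
```

```text
turn [-0.0, 0.0, 1.1523] shift [-97.2, 48.8, 10.6] | t 9.58 tcp [620.  -47.2 200.6] q [-0.076  0.479  0.245  1.336 -0.     1.768] F [ 0.5 -0.5  0.6] w 0.67
```

{"fn": "jog_arm", "kwargs": {
  "motion": [0,0,0.9,-97,49,11,57,0,0,0.9,-97,49,11,57,0,0,0.9,-97,49,11,57,0,0,0.9,-97,49,11,57,0,0,0.9,-97,49,11,57,0,0,0.9,-97,49,11,57,0,0,1.0,-97,49,11,57,0,0,1.12,-97,49,11,57]
}}

```text
time_s: 10.25
tcp_pos: [641.9, -152.1, 189.9]
tcp_rot: [3.106, 0.47, 0.0]
contact_force: [-0.8, 0.1, 0.8]
width: 0.67
```

Run:
```python
from h import *
go([640.7,-154,50],8.3)
c=cam("wrist"); img=c[0]; cv2.imwrite("pics/w7.png",c[0][:,:,::-1])
for b in blobs(img,(70,40,60),(95,255,255),800):
    P=plane(c,b,29)[:,:2].astype(np.float32)
    q=cv2.minAreaRect(P)
    print("green",b.mean(0).round(),np.round(q[0],1),np.round(q[1],1),round(q[2],1))
```

```text
turn [0.0001, -0.0002, 0.1555] shift [-1.8, 1.4, 139.9] | t 10.25 tcp [ 641.9 -152.1  189.9] q [-0.233  0.568  0.36   1.363  0.     2.609] F [-0.8  0.1  0.8] w 0.67
green [305. 359.] [ 497.2 -178.2] [67.8 49.5] 9.3
green [325. 221.] [ 641.3 -153.9] [41.4 49.5] 8.4
green [125. 196.] [609.7  14.5] [62.  54.8] 6.2
```

View pics/w7.png

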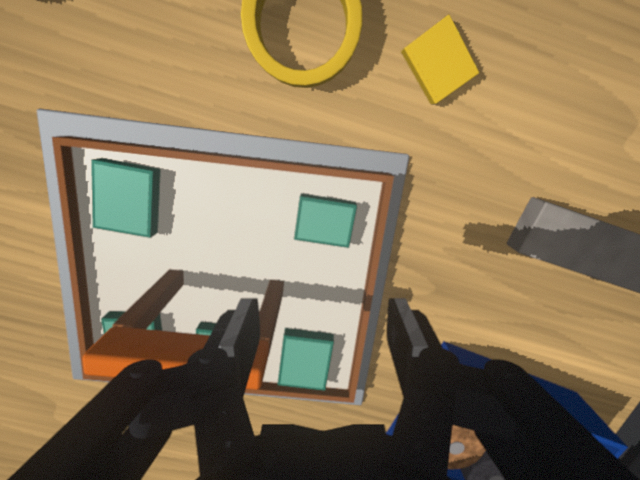

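The short plate, (325,221) in the wrist view, is at (641.3,-153.9), consistent with the earlier reading. Descending to a hover.

{"fn": "jog_arm", "kwargs": {
  "motion": [0,0,0.12,-1.6,1.4,10,57,0,0,0.157,-1.6,1.4,35,57,0,0,0.157,-1.6,1.4,70,57,0,0,0.157,-1.6,1.4,105,57,0,0,0.157,-1.6,1.4,130,57,0,0,0.157,-1.6,1.4,145,57,0,0,0.157,-1.6,1.4,148,57,0,0,0.157,-1.6,1.4,148,57]
}}

```text
time_s: 10.97
tcp_pos: [640.3, -153.7, 41.2]
tcp_rot: [-3.132, -0.238, 0.002]
contact_force: [-0.2, -0.1, -0.1]
width: 0.668
```

Run:
```python
from h import *
go([641,-154,26],8.4)
c=cam("wrist"); cv2.imwrite("pics/w8.png",c[0][:,:,::-1])
c=cam("scene"); cv2.imwrite("pics/s8.png",cv2.resize(c[0][220:370,200:400],None,fx=4,fy=4)[:,:,::-1])
```

```text
turn [-0.0005, 0.0013, 0.0052] shift [0.6, 0.4, 15.2] | t 10.97 tcp [ 640.3 -153.7   41.2] q [-0.236  0.635  0.092  1.029  0.     2.754] F [-0.2 -0.1 -0.1] w 0.668
```

View pics/w8.png

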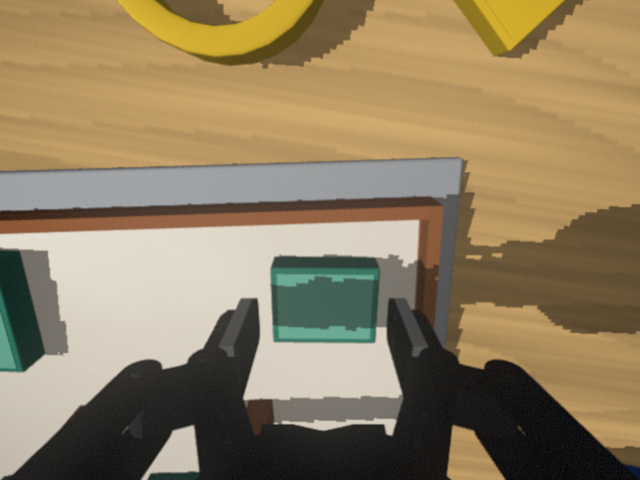

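View pics/s8.png

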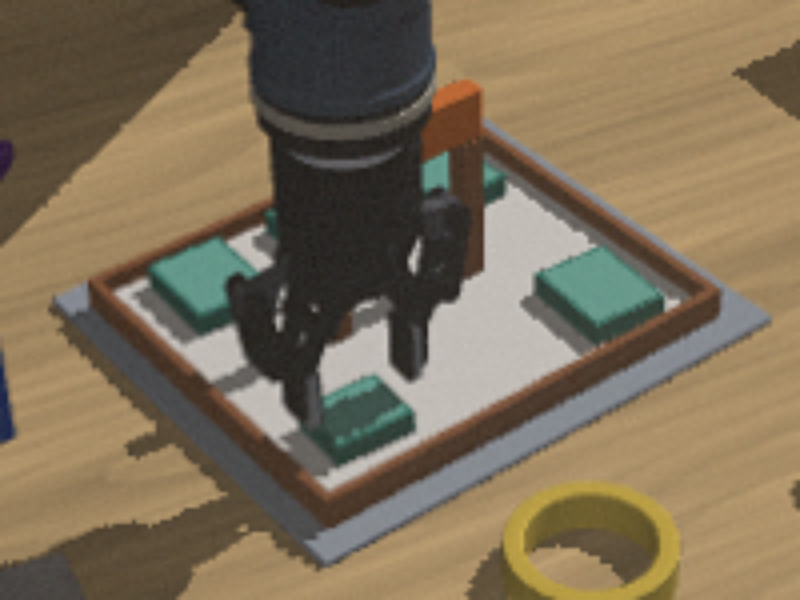

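The plate (272–377) sits centred between the fingers (255, 393) and the right finger clears the lip. Gripping.

{"fn": "jog_arm", "kwargs": {
  "motion": [0,0,0,0.5,0.2,8,57,0,0,0,0.5,0.2,14.5,57,0,0,0,0.5,0.2,15.5,57,0,0,0,0.5,0.2,15.5,57,0,0,0,0.5,0.2,15.5,40,0,0,0,0.5,0.2,15.5,40,0,0,0,0.5,0.2,15.5,40,0,0,0,0.5,0.2,15.5,40],
  "newtons": 40
}}

```text
time_s: 11.73
tcp_pos: [641.5, -154.0, 26.5]
tcp_rot: [3.133, 0.235, 0.001]
contact_force: [0.3, -0.8, 2.4]
width: 0.57
```

{"fn": "jog_arm", "kwargs": {
  "motion": [0,0,0,0,0,0,40,0,0,0,0,0,-4,40,0,0,0,0,0,-12,40,0,0,0,0,0,-25,40,0,0,0,0,0,-40,40]
}}

```text
time_s: 12.15
tcp_pos: [640.9, -153.8, 66.7]
tcp_rot: [-3.132, -0.235, 0.002]
contact_force: [0.1, 0.5, 0.2]
width: 0.574
```

Run:
```python
from h import *
go([457,387,220],183.5)
c=cam("wrist"); cv2.imwrite("pics/w9.png",c[0][:,:,::-1])
```

```text
turn [-0.0015, -0.0005, -3.0529] shift [-101.3, -562.3, -153.0] | t 12.15 tcp [ 640.9 -153.8   66.7] q [-0.236  0.617  0.129  1.084 -0.     2.756] F [0.1 0.5 0.2] w 0.574
```

View pics/w9.png

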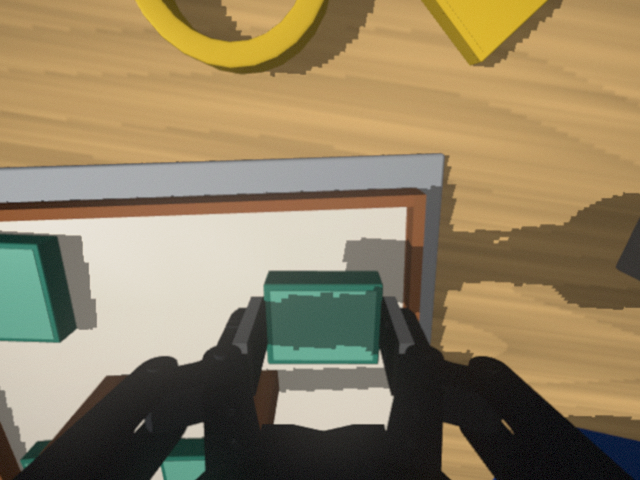

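Short plate is held. Carrying it to the bin's free half.

{"fn": "jog_arm", "kwargs": {
  "motion": [0,0,0,0,0,-40,40,0,0,0,0,0,-80,40,0,0,-0.1,0,0,-115,40,0,0,-0.22,0,-25,-140,40,0,0,-0.34,-3,-60,-150,40,0,0,-0.46,-10,-95,-155,40,0,0,-0.58,-18,-130,-155,40,0,0,-0.7,-26,-165,-155,40]
}}

```text
time_s: 12.87
tcp_pos: [590.5, 6.6, 222.0]
tcp_rot: [2.858, 1.303, 0.002]
contact_force: [0.3, -0.0, -2.2]
width: 0.568
```

Run:
```python
from h import *
go([451,387,220],183.5)
```

```text
turn [0.0015, 0.0007, -2.3473] shift [195.6, -354.8, 1.9] | t 12.87 tcp [590.5   6.6 222. ] q [0.011 0.406 0.187 1.35  0.    2.297] F [ 0.3 -0.  -2.2] w 0.568
```

{"fn": "jog_arm", "kwargs": {
  "motion": [0,0,-0.95,130,-236,1,40,0,0,-0.95,130,-236,1,40,0,0,-0.95,130,-236,1,40,0,0,-0.95,130,-236,1,40,0,0,-0.95,130,-236,1,40,0,0,-0.95,130,-236,1,40,0,0,-0.95,130,-236,1,40,0,0,-0.95,130,-236,1,40]
}}

```text
time_s: 13.53
tcp_pos: [497.9, 262.6, 220.6]
tcp_rot: [-1.939, -2.471, -0.001]
contact_force: [0.1, -0.7, -0.3]
width: 0.574
```

Run:
```python
from h import *
go([451,387,220],183.5)
```

```text
turn [0.001, -0.0006, -1.3915] shift [132.0, -15.9, 0.7] | t 13.53 tcp [497.9 262.6 220.6] q [4.850e-01 3.470e-01 9.800e-02 1.321e+00 1.000e-03 1.815e+00] F [ 0.1 -0.7 -0.3] w 0.574
```

{"fn": "jog_arm", "kwargs": {
  "motion": [0,0,-0.95,132,-16,1,40,0,0,-0.95,132,-16,1,40,0,0,-0.95,132,-16,1,40,0,0,-0.95,132,-16,1,40,0,0,-0.95,132,-16,1,40,0,0,-0.95,132,-16,1,40,0,0,-0.95,132,-16,1,40,0,0,-0.95,132,-16,1,40]
}}

```text
time_s: 14.2
tcp_pos: [453.9, 383.9, 219.6]
tcp_rot: [0.6, 3.084, 0.0]
contact_force: [-0.2, -0.5, 0.0]
width: 0.571
```

Run:
```python
from h import *
go([451,387,20],183.5)
```

```text
turn [0.0002, 0.0002, -0.4455] shift [3.9, 1.8, 199.6] | t 14.2 tcp [453.9 383.9 219.6] q [ 0.702  0.416  0.195  1.35  -0.     1.086] F [-0.2 -0.5  0. ] w 0.571
```

{"fn": "jog_arm", "kwargs": {
  "motion": [0,0,-0.12,4,2,15,40,0,0,-0.24,4,2,35,40,0,0,-0.36,4,2,55,40,0,0,-0.445,4,2,75,40,0,0,-0.445,4,2,95,40,0,0,-0.445,4,2,110,40,0,0,-0.445,4,2,115,40,0,0,-0.445,4,2,115,40]
}}

```text
time_s: 14.87
tcp_pos: [450.6, 386.6, 103.5]
tcp_rot: [0.083, -3.139, 0.002]
contact_force: [0.5, -0.5, -0.5]
width: 0.571
```

Run:
```python
from h import *
go([451,387,20],183.5)
c=cam("wrist"); cv2.imwrite("pics/w10.png",c[0][:,:,::-1])
```

```text
turn [-0.0011, -0.0014, -0.008] shift [-0.6, 0.4, 83.5] | t 14.87 tcp [450.6 386.6 103.5] q [ 0.709  0.463 -0.031  1.079 -0.     0.656] F [ 0.5 -0.5 -0.5] w 0.571
```

View pics/w10.png

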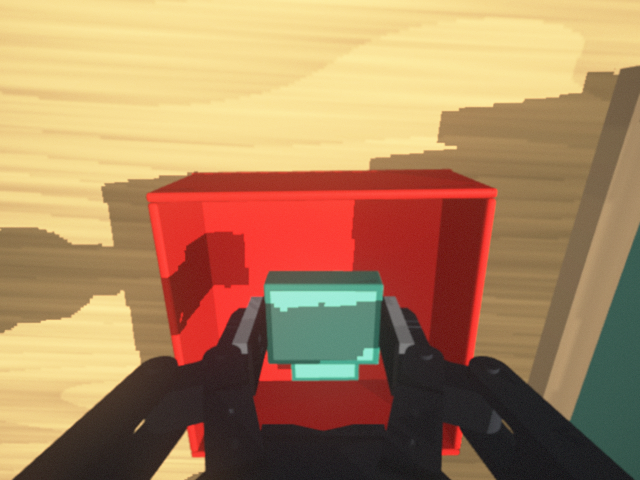

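{"fn": "jog_arm", "kwargs": {
  "motion": [0,0,0,0,0,25,40,0,0,0,0,0,50,40,0,0,0,0,0,70,40,0,0,0,0,0,80,40,0,0,0,0,0,84,40,0,0,0,0,0,84,40,0,0,0,0,0,84,62,0,0,0,0,0,84,62]
}}

```text
time_s: 15.58
tcp_pos: [451.9, 387.8, 21.7]
tcp_rot: [-0.084, 3.139, 0.002]
contact_force: [-0.3, 0.2, 0.4]
width: 0.724
```

{"fn": "jog_arm", "kwargs": {
  "motion": [0,0,0,0,0,0,64,0,0,0,0,0,0,64,0,0,0,0,0,-25,64,0,0,0,0,0,-65,64,0,0,0,0,0,-105,64,0,0,0,0,0,-145,64,0,0,0,0,0,-185,64,0,0,0,0,0,-225,50]
}}

```text
time_s: 16.25
tcp_pos: [450.7, 386.8, 247.9]
tcp_rot: [-0.084, 3.14, 0.001]
contact_force: [1.5, 0.8, -0.7]
width: 0.628
```

Run:
```python
from h import *
c=cam("wrist"); cv2.imwrite("pics/w11.png",c[0][:,:,::-1])
go([549,-81,250],99.5)
c=cam("top"); img=c[0]; cv2.imwrite("pics/t11.png",img[:,:,::-1])
for b in blobs(img,(5,120,80),(14,255,255),60):
    if b[:,0].min()<280: continue
    P=plane(c,b,144)[:,:2].astype(np.float32); print("orange",b.mean(0),cv2.minAreaRect(P))
for b in blobs(img,(70,50,60),(95,255,255)):
    P=plane(c,b,29)[:,:2].astype(np.float32); q=cv2.minAreaRect(P)
    print("green",b.mean(0).round(),np.round(q[0],1),np.round(q[1],1),round(q[2],1))
```

```text
turn [0.0108, 0.002, 1.4582] shift [-71.6, -473.6, 3.6] | t 16.3 tcp [452.3 388.1 255.9] q [ 0.709  0.409  0.276  1.428 -0.     0.656] F [-1.8 -1.3  7.1] w 0.588
orange [372.99137931 225.73275862] ((550.65478515625, -82.97799682617188), (14.528478622436523, 106.79383087158203), 10.836066246032715)
green [626. 307.] [ 399.6 -621.6] [70.3 56.9] 86.8
green [147. 278.] [453.2 383.2] [35.8 48.1] 1.7
green [334. 273.] [464.9 -12. ] [56.6 48.7] 15.3
green [375. 267.] [477.1 -97.6] [57.3 49.1] 9.4
green [625. 259.] [ 489.8 -624.3] [75.3 59.9] 86.8
green [413. 259.] [ 494.3 -179.3] [56.4 48.7] 8.2
green [145. 244.] [524.  386.2] [57.4 49.6] 5.1
green [322. 205.] [608.4  14.5] [58.2 48.6] 6.4
green [ 10. 191.] [638.4 678.2] [69.  15.7] 0.2
```

View pics/w11.png

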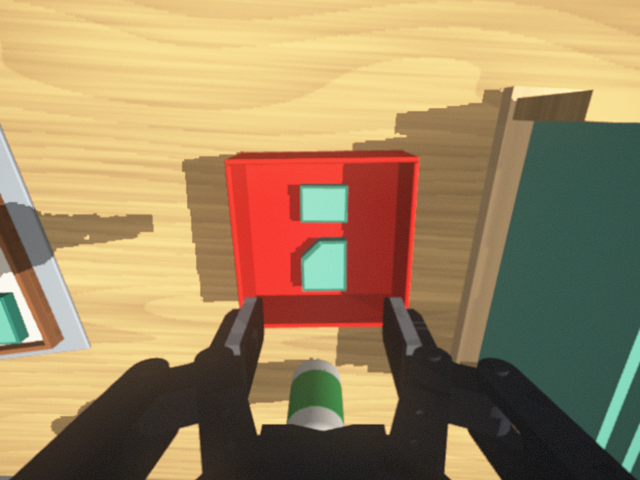

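View pics/t11.png

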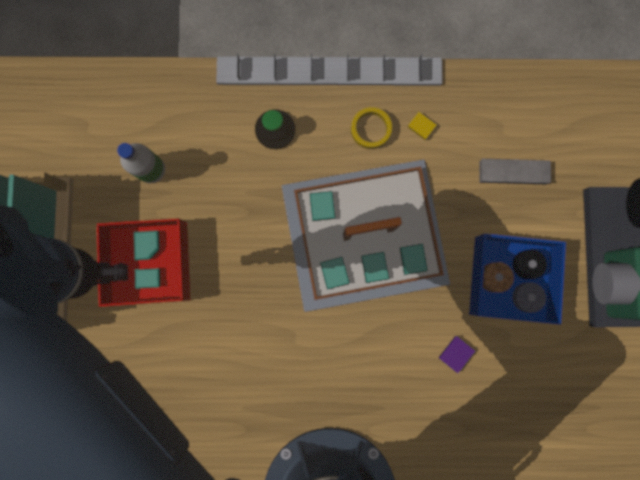

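Both faulty plates are in the bin, at (324,203) and (325,265), and the four good plates lie unmoved. Next is the handle.

{"fn": "jog_arm", "kwargs": {
  "motion": [0,0,0.9,-45,-290,10,50,0,0,0.9,-45,-290,10,50,0,0,0.9,-45,-290,10,50,0,0,0.9,-45,-290,10,50,0,0,0.9,-45,-290,10,50,0,0,0.9,-45,-290,10,50,0,0,0.9,-45,-290,10,50,0,0,0.9,-45,-290,10,50]
}}

```text
time_s: 17.02
tcp_pos: [512.1, 94.1, 235.2]
tcp_rot: [1.309, 2.855, -0.002]
contact_force: [0.0, 0.3, -1.2]
width: 0.584
```

Run:
```python
from h import *
go([549,-72,215],99.5)
```

```text
turn [-0.0003, 0.0017, 0.5453] shift [-149.9, -80.4, 20.5] | t 17.02 tcp [512.1  94.1 235.2] q [ 0.183  0.256  0.011  1.325 -0.002  1.042] F [ 0.   0.3 -1.2] w 0.584
```

{"fn": "jog_arm", "kwargs": {
  "motion": [0,0,0.545,-150,-80,20,50,0,0,0.545,-150,-80,20,50,0,0,0.545,-150,-80,20,50,0,0,0.545,-150,-80,20,50,0,0,0.545,-150,-80,20,50,0,0,0.545,-150,-80,20,50,0,0,0.545,-150,-80,20,50]
}}

```text
time_s: 17.6
tcp_pos: [550.7, -65.4, 215.2]
tcp_rot: [-2.012, -2.412, -0.0]
contact_force: [-0.7, -0.0, 0.1]
width: 0.586
```

Run:
```python
from h import *
go([549,-72,117],99.5)
c=cam("wrist"); img=c[0]; cv2.imwrite("pics/w12.png",c[0][:,:,::-1])
for b in blobs(img,(5,150,60),(14,255,255),400):
    P=plane(c,b,144)[:,:2].astype(np.float32); print("orange",b.mean(0),b.min(0),b.max(0),cv2.minAreaRect(P))
```

```text
turn [-0.0001, -0.0003, 0.0145] shift [-6.2, -2.8, 98.2] | t 17.6 tcp [550.7 -65.4 215.2] q [-0.118  0.331  0.062  1.302  0.     1.272] F [-0.7 -0.   0.1] w 0.586
orange [318.52472527 271.44230769] [306 189] [333 353] ((551.7760620117188, -78.7812728881836), (17.962400436401367, 114.78948211669922), 10.333686828613281)
```

View pics/w12.png

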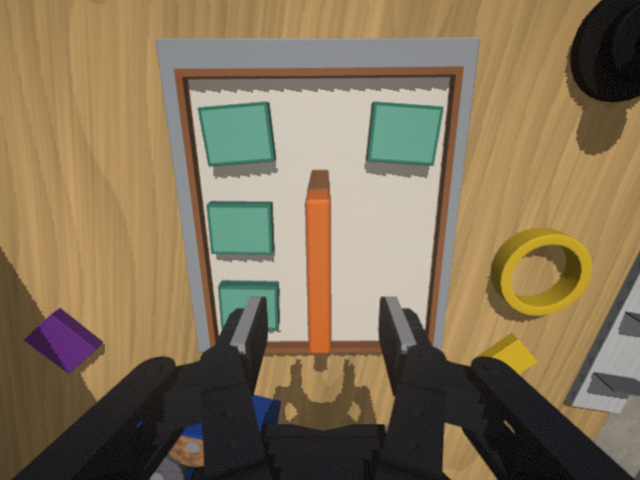

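The wrist view shows the rail at columns 306–333, with the four good plates around it. I'll descend around the rail at about +10 mm toward the heavier side.

{"fn": "jog_arm", "kwargs": {
  "motion": [0,0,0.021,-5.2,-3,15,50,0,0,0.021,-5.2,-3,40,50,0,0,0.021,-5.2,-3,65,50,0,0,0.021,-5.2,-3,85,40,0,0,0.021,-5.2,-3,95,30,0,0,0.021,-5.2,-3,98,24,0,0,0.021,-5.2,-3,98,24,0,0,0.021,-5.2,-3,98,24],
  "newtons": 20
}}

```text
time_s: 18.32
tcp_pos: [549.4, -70.7, 118.4]
tcp_rot: [2.037, 2.39, 0.001]
contact_force: [-0.9, -0.2, 0.7]
width: 0.283
```

Run:
```python
from h import *
go([549.5,-71,117],99.9)
c=cam("wrist"); img=c[0]; cv2.imwrite("pics/w13.png",c[0][:,:,::-1])
c=cam("scene"); cv2.imwrite("pics/s13.png",cv2.resize(c[0][220:370,200:400],None,fx=4,fy=4)[:,:,::-1])
```

```text
turn [0.0014, 0.0004, -0.0136] shift [-0.3, 0.0, 1.4] | t 18.32 tcp [549.4 -70.7 118.4] q [-0.128  0.372 -0.129  1.069  0.     1.284] F [-0.9 -0.2  0.7] w 0.283
```

View pics/w13.png

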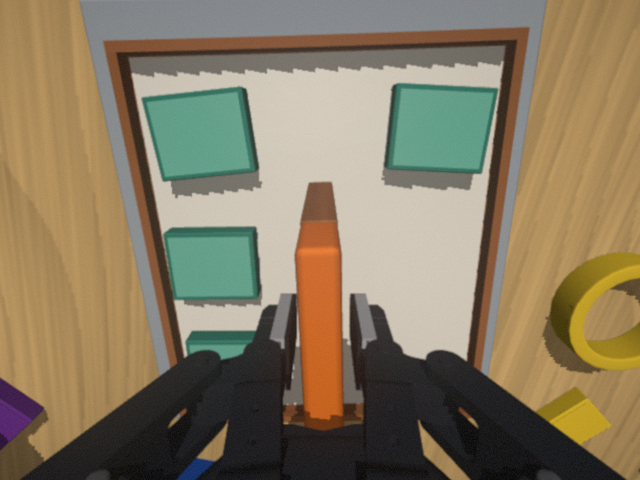

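View pics/s13.png

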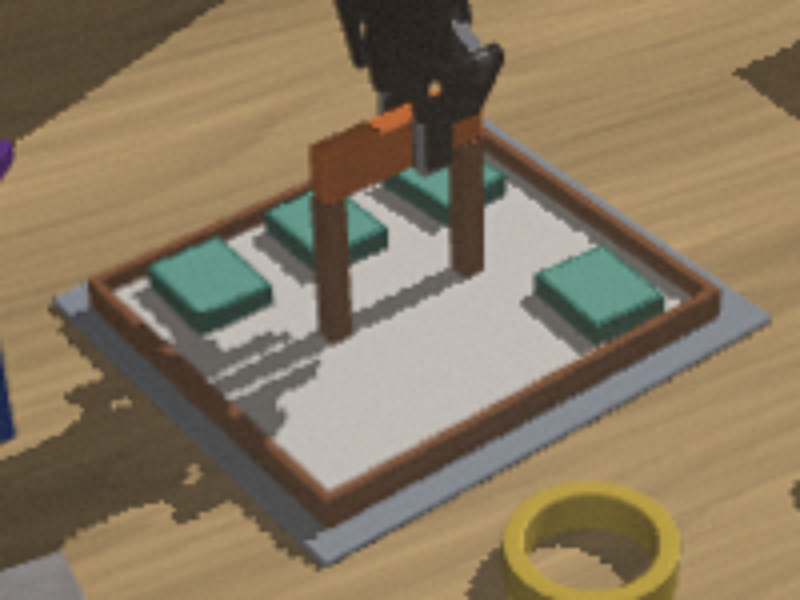

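Rail is centred between the fingers (gap centre 322, rail 321). I'll add a small yaw trim of about 1.5° (the lip is tilted in the view), then close softly and then firmly.

{"fn": "jog_arm", "kwargs": {
  "motion": [0,0,-0.026,0,-0.3,1.5,24,0,0,-0.026,0,-0.3,1.5,24,0,0,-0.026,0,-0.3,1.5,20,0,0,-0.026,0,-0.3,1.5,10,0,0,-0.026,0,-0.3,1.5,10,0,0,-0.026,0,-0.3,1.5,10],
  "newtons": 20
}}

```text
time_s: 18.92
tcp_pos: [548.9, -71.3, 116.3]
tcp_rot: [2.008, 2.415, 0.001]
contact_force: [-0.7, 0.7, 6.4]
width: 0.181
```

{"fn": "jog_arm", "kwargs": {
  "motion": [0,0,0,0,0,0,5,0,0,0,0,0,0,5,0,0,0,0,0,0,5,0,0,0,0,0,0,5],
  "newtons": 100
}}

```text
time_s: 19.25
tcp_pos: [549.0, -71.2, 116.5]
tcp_rot: [2.008, 2.415, 0.001]
contact_force: [-1.1, -0.1, 7.8]
width: 0.178
```

Run:
```python
from h import *
go([549.1,-71.2,117],100.6)
print(r.get_obs()["torque"])
c=cam("wrist"); img=c[0]; cv2.imwrite("pics/w14.png",c[0][:,:,::-1])
```

```text
turn [0.0012, 0.0004, -0.0013] shift [0.0, 0.1, -0.5] | t 19.25 tcp [549.  -71.2 116.5] q [-0.129  0.373 -0.133  1.064  0.     1.258] F [-1.1 -0.1  7.8] w 0.178
[0.10000471 0.32734702 0.17995225]
```

View pics/w14.png

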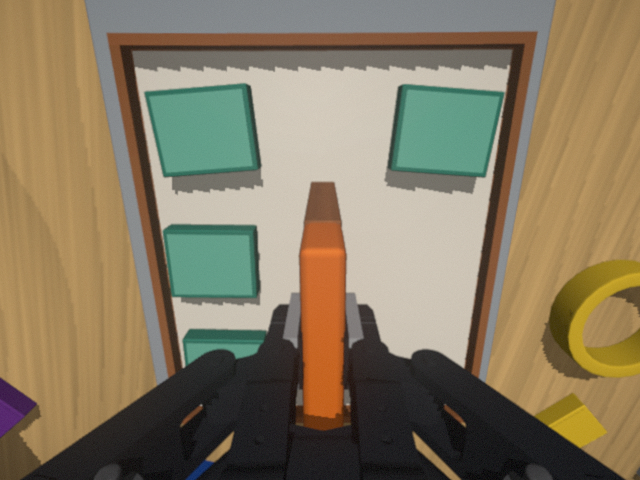

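The rail is held firmly (opening 15 mm). First a slow test lift, then a level check.

{"fn": "jog_arm", "kwargs": {
  "motion": [0,0,0,0,0,-0.5,5,0,0,0,0,0,-1.5,5,0,0,0,0,0,-3,5,0,0,0,0,0,-5,5,0,0,0,0,0,-8,5,0,0,0,0,0,-11,5,0,0,0,0,0,-14,5,0,0,0,0,0,-15,5],
  "newtons": 120
}}

```text
time_s: 19.97
tcp_pos: [548.8, -71.2, 131.3]
tcp_rot: [2.008, 2.416, 0.001]
contact_force: [0.2, -0.9, -7.8]
width: 0.171
```

Run:
```python
from h import *
o=r.get_obs(); print(o["contact_force"].round(2),o["torque"].round(3))
go([549.1,-71.2,260],100.6)
c=cam("wrist"); img=c[0]; cv2.imwrite("pics/w15.png",c[0][:,:,::-1])
c=cam("scene"); cv2.imwrite("pics/s15.png",cv2.resize(c[0][220:370,200:400],None,fx=4,fy=4)[:,:,::-1])
```

```text
[ 0.24 -0.91 -7.82] [ 0.049 -0.212 -0.003]
turn [0.0006, 0.0002, -0.001] shift [-0.1, 0.4, -128.7] | t 19.97 tcp [548.8 -71.2 131.3] q [-0.129  0.363 -0.107  1.099 -0.     1.258] F [ 0.2 -0.9 -7.8] w 0.171
```

View pics/w15.png

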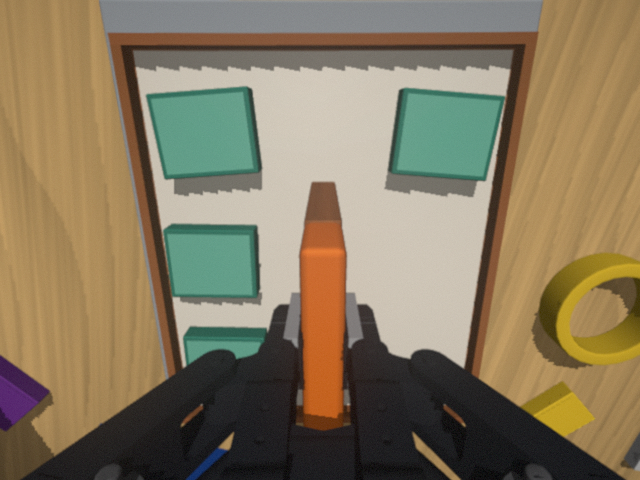

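View pics/s15.png

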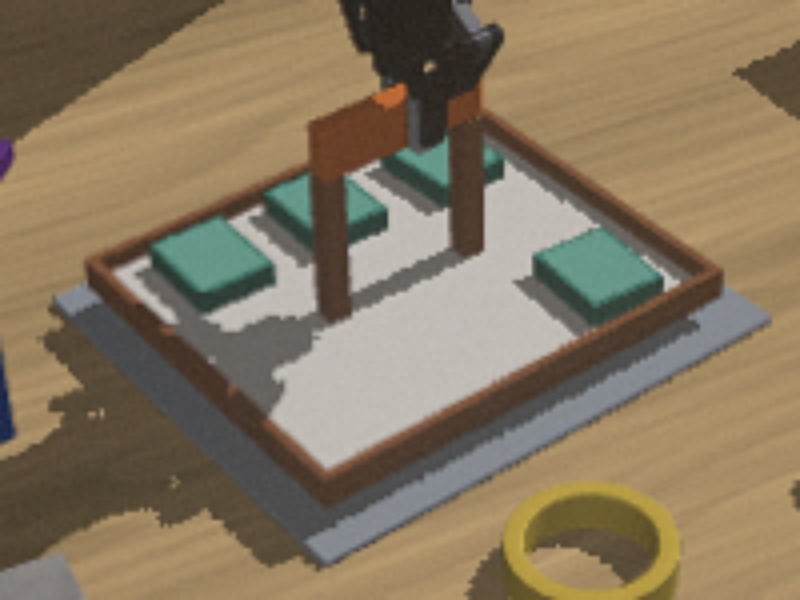

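The carrier is lifted and unchanged in the wrist view (lip still level at row 40, load 7.8 N). Lifting the rest smoothly.

{"fn": "jog_arm", "kwargs": {
  "motion": [0,0,0,0,0,-4,5,0,0,0,0,0,-12,5,0,0,0,0,0,-22,5,0,0,0,0,0,-34,5,0,0,0,0,0,-46,5,0,0,0,0,0,-58,5,0,0,0,0,0,-67,5,0,0,0,0,0,-72,5]
}}

```text
time_s: 20.73
tcp_pos: [549.1, -71.3, 204.6]
tcp_rot: [2.007, 2.415, 0.002]
contact_force: [-0.2, -0.1, -7.2]
width: 0.17
```

{"fn": "jog_arm", "kwargs": {
  "motion": [0,0,0,0,0,-4,5,0,0,0,0,0,-11,5,0,0,0,0,0,-20,5,0,0,0,0,0,-31,5,0,0,0,0,0,-41,5,0,0,0,0,0,-49,5,0,0,0,0,0,-54,5,0,0,0,0,0,-57,5]
}}

```text
time_s: 21.4
tcp_pos: [548.8, -71.2, 260.5]
tcp_rot: [2.008, 2.416, 0.001]
contact_force: [-0.3, 0.0, -6.4]
width: 0.174
```

{"fn": "jog_arm", "kwargs": {
  "motion": [0,0,0,0,0,0,5,0,0,0,0,0,0,5,0,0,0,0,0,0,5,0,0,0,0,0,0,5,0,0,0,0,0,0,5,0,0,0,0,0,0,5]
}}

```text
time_s: 21.9
tcp_pos: [548.4, -71.2, 259.5]
tcp_rot: [-2.008, -2.416, 0.0]
contact_force: [1.0, 0.3, -7.1]
width: 0.168
```

Run:
```python
from h import *
o=r.get_obs(); print(o["contact_force"].round(2),o["torque"].round(3),np.abs(o["dq"]).max())
go([549.1,-71.2,260],100.6)
c=cam("wrist"); img=c[0]; cv2.imwrite("pics/w16.png",c[0][:,:,::-1])
c=cam("scene"); cv2.imwrite("pics/s16.png",c[0][:,:,::-1])
cv2.imwrite("pics/s16z.png",cv2.resize(c[0][170:320,200:400],None,fx=4,fy=4)[:,:,::-1])
```

```text
[ 1.02  0.33 -7.05] [ 0.063 -0.117 -0.035] 0.010413908710828127
turn [-0.0004, -0.0001, -0.001] shift [-0.2, 0.7, -0.5] | t 21.9 tcp [548.4 -71.2 259.5] q [-0.129  0.324  0.163  1.41   0.     1.258] F [ 1.   0.3 -7.1] w 0.168
```

View pics/w16.png

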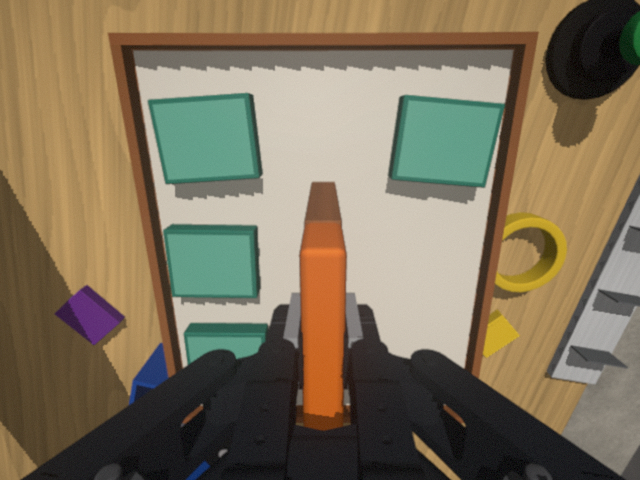

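View pics/s16z.png

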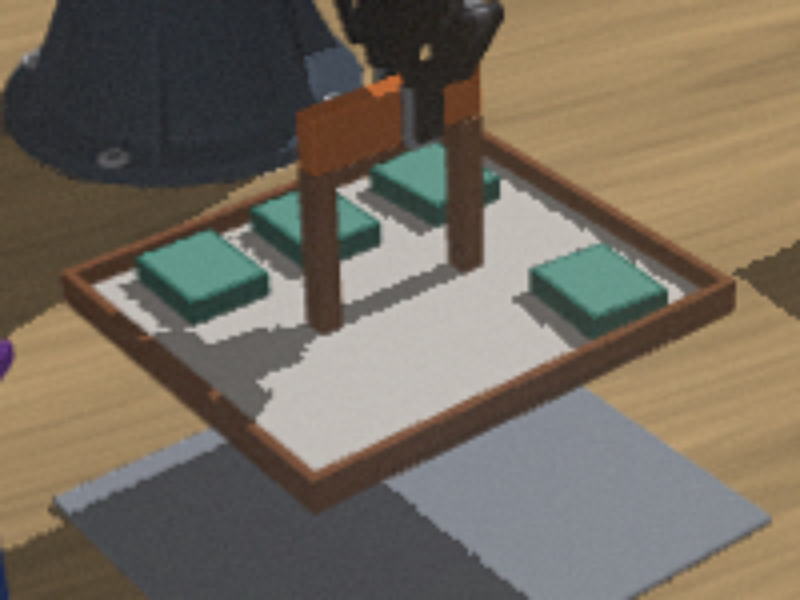

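View pics/s16.png

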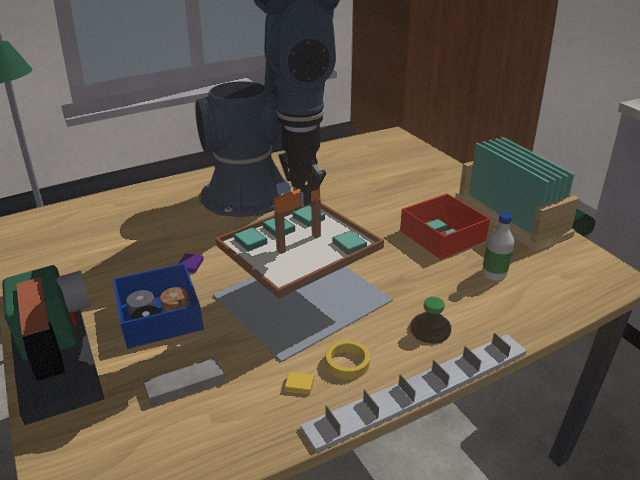

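All four good plates are aboard and the lip looks unchanged, but the upper-left plate seems to have moved a few pixels (row 88 → 95). I'll wait and compare to rule out creep.

{"fn": "jog_arm", "kwargs": {
  "motion": [0,0,0,0,0,0,5,0,0,0,0,0,0,5,0,0,0,0,0,0,5,0,0,0,0,0,0,5,0,0,0,0,0,0,5,0,0,0,0,0,0,5,0,0,0,0,0,0,5,0,0,0,0,0,0,5]
}}

```text
time_s: 22.67
tcp_pos: [548.6, -71.2, 259.7]
tcp_rot: [2.008, 2.416, 0.0]
contact_force: [-0.1, 0.1, -7.1]
width: 0.171
```

{"fn": "jog_arm", "kwargs": {
  "motion": [0,0,0,0,0,0,5,0,0,0,0,0,0,5,0,0,0,0,0,0,5,0,0,0,0,0,0,5,0,0,0,0,0,0,5,0,0,0,0,0,0,5,0,0,0,0,0,0,5,0,0,0,0,0,0,5]
}}

```text
time_s: 23.33
tcp_pos: [548.5, -71.2, 259.7]
tcp_rot: [2.008, 2.416, 0.0]
contact_force: [0.6, 0.4, -7.6]
width: 0.171
```

Run:
```python
from h import *
o=r.get_obs(); print(o["time_s"],o["contact_force"].round(2),o["torque"].round(3),np.abs(o["dq"]).max(),o["tcp_pos"].round(1),o["tcp_rot"].round(3))
c=cam("wrist"); cv2.imwrite("pics/w17.png",c[0][:,:,::-1])
for n in ["w14","w15","w16","w17"]:
    img=cv2.imread(f"pics/{n}.png")[:,:,::-1].copy(); print(n)
    for b in blobs(img,(70,40,60),(95,255,255),800):
        if b[:,1].min()<320 and b[:,0].max()<520: print("  ",b.min(0),b.max(0),b.mean(0).round(1))
    g=cv2.cvtColor(img,cv2.COLOR_RGB2HSV); m=cv2.inRange(g,np.array((3,90,40)),np.array((14,255,200)))
    print("  lip rows", [int(np.median([np.where(m[:80,x])[0].min() for x in range(a,a+40)])) if m[:80,a:a+40].any(0).all() else None for a in (130,200,300,400,480)])
# level from scene: lip outer corners
c=cam("top"); cv2.imwrite("pics/t17.png",c[0][:,:,::-1])
```

```text
23.3333 [ 0.62  0.42 -7.63] [-0.035 -0.205  0.009] 0.010693862889427107 [548.5 -71.2 259.7] [2.008 2.416 0.   ]
w14
   [163 225] [258 297] [213.1 260.4]
   [389  84] [503 176] [443.8 128.7]
   [145  83] [259 176] [203.9 128.8]
  lip rows [33, 34, 34, 33, 32]
w15
   [164 224] [258 297] [214.2 260.1]
   [390  88] [504 180] [445.  133.3]
   [146  87] [260 178] [205.  131.3]
  lip rows [33, 34, 34, 33, 33]
w16
   [164 224] [258 297] [214.2 261. ]
   [390  95] [504 186] [444.4 140.2]
   [148  93] [260 183] [206.2 137.2]
  lip rows [33, 33, 33, 33, 32]
w17
   [185 317] [267 363] [224.7 336.1]
   [164 225] [258 298] [213.4 261.1]
   [390 105] [504 196] [444.4 149.8]
   [151 102] [261 190] [208.3 145. ]
  lip rows [33, 33, 33, 33, 32]
```

The end plates are creeping toward the middle at about 3 mm/s while the middle one stays put and the lip stays level. That pattern suggests a fine rocking vibration in the grip rather than a tilt. I'll lower the grip force and see whether it stops.

{"fn": "jog_arm", "kwargs": {
  "motion": [0,0,0,0,0,0,5,0,0,0,0,0,0,5,0,0,0,0,0,0,5,0,0,0,0,0,0,5],
  "newtons": 60
}}

```text
time_s: 23.77
tcp_pos: [548.5, -71.2, 259.7]
tcp_rot: [-2.008, -2.416, 0.0]
contact_force: [0.5, 0.0, -7.9]
width: 0.169
```

```bash
cat > m.py <<'E'
from h import *
import sys
c=cam("wrist"); n=sys.argv[1]; cv2.imwrite(f"pics/{n}.png",c[0][:,:,::-1]); img=c[0]
o=r.get_obs(); print(o["time_s"],o["contact_force"].round(2),o["torque"].round(3),np.abs(o["dq"]).max(),o["tcp_pos"].round(1),o["tcp_rot"].round(4),o["width"])
for b in blobs(img,(70,40,60),(95,255,255),800):
    if b[:,1].min()<320 and b[:,0].max()<520: print("  ",b.min(0),b.max(0),b.mean(0).round(1))
g=cv2.cvtColor(img,cv2.COLOR_RGB2HSV); m=cv2.inRange(g,np.array((3,90,40)),np.array((14,255,200)))
print("  lip rows", [int(np.median([np.where(m[:80,x])[0].min() for x in range(a,a+40)])) for a in (130,200,300,400,480)])
E
python3 m.py w18; python3 m.py w18b
```

```text
23.8167 [-0.54 -0.27 -7.72] [ 0.062 -0.173 -0.043] 0.005449436485785089 [548.5 -71.2 259.7] [ 2.0079  2.4161 -0.    ] 0.17015153326203702
   [185 315] [268 362] [225.3 335.1]
   [164 225] [258 298] [213.6 261.1]
   [390 108] [503 198] [444.1 152.7]
   [151 105] [262 192] [208.4 147.4]
  lip rows [33, 33, 33, 33, 32]
23.8667 [-0.08 -0.3  -6.84] [ 0.053 -0.105 -0.012] 0.01233529932649573 [548.5 -71.2 259.7] [2.008  2.4161 0.    ] 0.16736763269562663
   [185 315] [268 362] [225.3 335. ]
   [164 225] [258 298] [214.  261.1]
   [390 108] [503 199] [444.6 152.9]
   [151 105] [262 192] [208.3 147.3]
  lip rows [33, 33, 33, 33, 32]
```

{"fn": "jog_arm", "kwargs": {
  "motion": [0,0,0,0,0,0,5,0,0,0,0,0,0,5,0,0,0,0,0,0,5,0,0,0,0,0,0,5,0,0,0,0,0,0,5,0,0,0,0,0,0,5,0,0,0,0,0,0,5,0,0,0,0,0,0,5]
}}

```text
time_s: 24.53
tcp_pos: [548.5, -71.2, 259.7]
tcp_rot: [2.008, 2.416, 0.0]
contact_force: [-0.5, 0.7, -7.5]
width: 0.173
```

```bash
python3 m.py w19
```

```text
24.5833 [-0.39  0.22 -7.07] [ 0.143 -0.128 -0.059] 0.004789418146769712 [548.5 -71.2 259.7] [ 2.008   2.4161 -0.    ] 0.1669019035876005
   [185 312] [269 361] [226.2 333.4]
   [164 225] [258 298] [213.8 261.5]
   [390 113] [503 203] [443.9 156.9]
   [152 109] [262 195] [208.7 150.9]
  lip rows [33, 33, 33, 33, 32]
```

Lowering the grip made little difference: about 6 px/s (3 mm/s), with gaps still wide. The carrier itself is level and steady, and the lip rows match those seen on the mat. The creep is slow and waiting only adds to it, so I'll take one last top view and hand in.

Run:
```python
from h import *
c=cam("top"); cv2.imwrite("pics/t20.png",c[0][:,:,::-1]); go([548.5,-71.2,260],100.6)
```

```text
turn [-0.0, 0.0, -0.001] shift [-0.0, -0.0, -0.3] | t 24.63 tcp [548.5 -71.2 259.7] q [-0.129  0.324  0.163  1.411 -0.     1.258] F [ 0.   0.6 -7.5] w 0.173
```

View pics/t20.png

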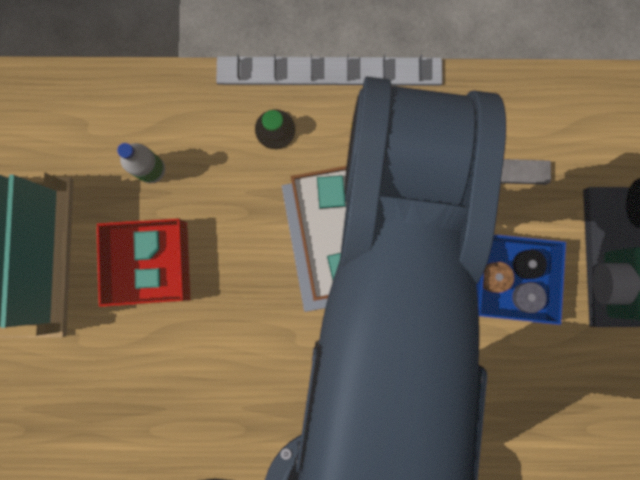

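The top view shows both scrap plates in the red bin at (147,243) and (147,278). The bottle and suction lifter are where they were, and the carrier is held over its mat; the arm hides the tape in this view. Handing in.

```bash
python3 -c "
from rig import r
print(r.finish_job())"
```

```text
the job is handed in; nothing more can be done
None
```

I put the chipped plate and the short plate in the red scrap bin. Then I lifted the carrier by its orange handle and handed in at 24.6 s, still holding it over its mat.

**Carrier:** its underside is about 149 mm above the bench, worked out from how far the arm rose. The tool is upright to within 0.1°, and the tray lip looks the same in the wrist camera as it did on the mat. The load reads about 7.5 N, as expected with four plates aboard.

**Other things on the bench:** I saw nothing moved. The arm hid the tape in the last top view, though it was in place in the scene view after the lift.

**One check did not come out clean:** the plates at the two ends of the tray were sliding slowly toward the middle, about 3 mm/s, while I held the carrier up. The middle plate stayed put. Lowering the grip from 120 to 60 N made little difference. At hand-in all four good plates were still flat in the tray with gaps between them. I did not find the cause; a fine vibration in the grip is my best guess.

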